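# Still the swinging drying hook and hang the blue sample panel on it

## Robot

A 6-joint arm with a two-finger parallel gripper is mounted at the origin on a cart in front of the work surface, level with it; the furniture and walls round the work are solid. World frame = base frame: x ahead of the robot, y to its left, z up, the work surface at z = 0. Lengths are in m, angles in rad, forces in N, time in s.
With the tool pointing down it reaches from about 0.25 to 0.775 m from the base axis. Payload 4 kg.
Tool frame: the origin (TCP) lies at the very end of the fingers, on their centre line; the grasp point (between the pads) lies 19 mm behind it (robot.hold_point_z is the distance from the TCP to the grasp point, in m); z points along the fingers, y is the line along which they close (so a half turn about z gives the same grasp; the last joint's range is limited). The gripper opens to 94 mm and grips with 3 to 60 N. Pads are 16 mm wide; open, the fingers measure 119 mm over their backs; the gripper's body (75 mm by 177 mm) begins 78 mm behind the grasp point.
Start: joints at [1.071, 0.087, 1.371, -0, 1.684, -0.103], TCP at [0.213, 0.507, 0.206] pointing down, gripper open.
Joint ranges: [-3.1, 3.1], [-0.76, 2.03], [0.27, 2.55], [-1.08, 4.22], [0.17, 2.65], [-2.57, 2.57]. Speed limits (rad/s): [2.79, 2.79, 3.14, 3.14, 3.14, 3.14].

## Interface

Orientations are given as [roll, pitch, yaw] about the fixed x, y, z axes, in that order (R = Rz(yaw) Ry(pitch) Rx(roll)).
In Python, from bench import robot gives the robot as it stands.
- The arm moves only by the tool carry_out, never from a script. Its argument "steps" is a list of rows, each a list of 3 entries, a list of its own where there are three numbers: the shift along the tool's x, y, z in m, then the turn about the tool's z in units of 10 degrees (1.0 is 10 degrees), then the closure, from -1 (fully open) to 1 (shut). In form: [[[tx, ty, tz], roll, jaw], ...]. A call has 1 to 10 rows; each row is the pose to reach, as a shift and turn from the pose commanded when the call began, along the tool's axes at that moment; what a row does not reach only later rows make up. A row lasts 1/8 s, in which the tool goes at most 62.5 mm and 10.7 degrees, less where a joint would pass 70% of its speed; a pose out of reach is approached as far as the arm can. A call with a gripper value outside its range is refused whole. The fingers move at their own pace and stop on an object; the grip force is fixed at half the most. Time passes only in rows, so rows that repeat a pose let the fingers close. It gives the time, the measured TCP pose, the force, the opening and the grip force at its end, in the units of the state.
- robot.get_obs(): the state, without advancing time (a new reading comes with each control period).
- robot.snapshot(name): name is "scene" or "top" or "wrist"; returns a dict with "image" (384x512x3 uint8, red, green, blue), "z_map" (384x512 float32, m along the optical axis (not along the pixel's ray), 0 where there is no reading), "mtx" (3x3 intrinsics, pixels), "R" (3x3) and "t" (3): a world point X has camera coordinates R X + t. Camera axes: x right, y down, z forward; pixel columns grow to the right and rows downward; lengths in m; the calibration is good to about 2 mm. A picture is of the moment at which its call begins.
- robot.close_job(): hands the job in; it is judged then, once.
The state is a dict: "time": time; "joint_positions": joint angles; "qvel": joint speeds; "joint_torque": joint torques, N m; "tool_pos": TCP position; "ee_rot": TCP orientation; "wrist_force": force on the tool from outside, world axes, zero at the start; "wrist_torque": the same for the moment, N m; "width": finger opening in m; "finger_force": force on a finger pad.
Only numpy, scipy, OpenCV 4.12 (cv2) and the standard library are available. Lean on these libraries where they do the work, as an engineer would, in place of code of your own. Each camera call takes 0.05 s, during which the arm holds its last target. There are 200 camera calls.

## Task

The drying hook on the stand is swinging: bring it to rest so that it hangs straight down by itself with nothing touching it. Then take the blue sample panel out of its slotted foot and hang it on the hook by its brass wire loop, so that panel and hook end up hanging practically still. Leave the yellow panel standing where it is.

Things in the scene. Friction and masses are not known exactly. Their poses are not given: they have to be found in the camera images.
- hook (a joint): Swing angle of the hook on its pin, rad: 0 hangs straight down, positive to the stand's +y (left for the robot). It starts swinging freely, 0.35 to 0.6 rad to both sides, period about 0.6 s, and hardly slows by itself; 0.12 kg, yields to a light touch. The pin runs along the stand's x, so it swings only sideways.
- stand: Fixed stand. Origin: on the table below the hook's pin; x points from there back to the column (the hook points to -x, to the robot within 0.35 rad), z up. Steel base 110 x 150 x 18 mm centred at x = +85 mm; column 18 mm thick at x = +105, 327 mm high with clamp; boom at height 310 mm from the column forward to the pin, which ends at x = -15. Nothing of it stands further forward.
- pivot_on_hook (a point): Point on the pin axis, 310 mm above the table; axes turn with the hook (at rest those of the stand). The hook is 6 mm steel wire in the x-z plane: shank down to z = -78 mm, bend to (x, z) = (-10, -90), finger forward and slightly down to (-58, -102), (-70, -102), upturned end to (-80, -95) with a red ball of 8 mm.
- hook_seat (a point): The hook's lowest place, where a loop lies: top of the wire 64 mm before and 99 mm below the pin, 211 mm above the table at rest; axes as the hook's.
- hook_tip (a point): Centre of the 8 mm red ball at the hook's end, 80 mm before and 95 mm below the pin; its top is 8 mm above the seat.
- blue_centre (a point): Centre of the blue sample panel: wooden board 9 (x) x 44 (y) x 74 mm (z), faces blue, 0.06 to 0.11 kg, upright and loose in the 14 mm deep slot (1.5 mm play) of a fixed dark foot 84 x 70 x 22 mm; underside 8 mm, centre 45 mm above the table. Grasp its two upright edges, 44 mm apart along y; they stand clear above 22 mm. Its x points away from the robot within 0.4 rad.
- blue_bail (a point): Middle of the level top bar of the brass wire loop (4 mm wire) on the blue panel, 63 mm above the panel's centre. The loop lies in the panel's y-z plane, open along its x; opening 32 mm wide (24 mm at the bar), 24 mm high from the panel's top edge to the bar's underside.
- yellow_centre (a point): Centre of the yellow sample panel, made just like the blue one and in a like foot. To be left alone. Either panel may be the one nearer to the stand.

How it is judged:
On the way, in this order (a step that is already met when the one before it is completed fails the run):
1. the hook hangs straight down and still by itself, touched by nothing (value of joint hook between -0.06 and 0.06 rad and velocity of joint hook between -0.6 and 0.6 rad/s and contact force between hook and anything else below 0.05 N), for 0.5 s.
2. the blue panel hangs by its loop on the hook (x of blue_bail in the frame of pivot_on_hook between -0.076 and -0.004 m and y of blue_bail in the frame of pivot_on_hook between -0.02 and 0.02 m and z of blue_bail in the frame of pivot_on_hook between -0.105 and -0.076 m and angle between blue_centre's own z axis and vertical below 0.3 rad), for 0.2 s.
At the end, for the whole second after the job is handed in: The blue panel hangs upright (within 0.3 rad) with its loop's bar on the hook between shank and tip; hook within 0.15 rad of straight down, slower than 1 rad/s; panel slower than 0.12 m/s; yellow panel within 20 mm of its starting place (all of step 2 and value of joint hook between -0.15 and 0.15 rad and velocity of joint hook between -1 and 1 rad/s and linear speed of panel_blue below 0.12 m/s and distance of yellow_centre from where it was at the start of the episode below 0.02 m); the robot touches nothing.
It fails at once if the yellow panel is shifted by more than 20 mm or tipped (distance of yellow_centre from where it was at the start of the episode above 0.02 m or angle between yellow_centre's own z axis and vertical above 0.3 rad).
It also fails if it takes over 72 s, if anything falls off the work surface, if the arm or the gripper's body presses on something with over 40 N, if the wrist force passes 120 N, or if a joint passes its speed limit or range.

## Working session

There is one attempt and no reset: what is moved stays moved. The work goes in short steps, Python scripts to look and compute and a tool call to move; the robot and the scene stay as the last step left them, time stands still between calls to the robot, and variables do not carry over. Pictures are saved under pics/ and viewed, at most 10 in all, crops included, and the job is handed in when it is done.

Besides the shell and the picture viewer there is one more tool, called as a command line: name --argument value ..., lists and objects as JSON in quotes. carry_out: Moves the arm, as the interface text tells. Its arguments: {"type":"object","properties":{"steps":{"type":"array","items":{"type":"array"}}},"required":["steps"]}

```bash
mkdir -p pics; ls; cat > h.py <<'E'
import numpy as np, cv2
from bench import robot
def snap(n,f=None):
    s=robot.snapshot(n)
    if f: cv2.imwrite('pics/'+f,cv2.cvtColor(s['image'],cv2.COLOR_RGB2BGR))
    return s
def pts(s,mask=None):
    z=s['z_map']; v,u=np.nonzero((z>0) if mask is None else (mask&(z>0)))
    d=z[v,u]; c=np.linalg.inv(s['mtx'])@np.vstack([u*d,v*d,d])
    return (s['R'].T@(c-np.array(s['t']).reshape(3,1))).T
def hsv(s): return cv2.cvtColor(s['image'],cv2.COLOR_RGB2HSV)
def blob(s,lo,hi):
    m=cv2.inRange(hsv(s),lo,hi); return m>0
E
python3 - <<'E'
from h import *
print(robot.get_obs())
a=snap('scene','s1.png');b=snap('top','t1.png')
cv2.imwrite('pics/c1.png',cv2.resize(cv2.cvtColor(np.hstack([a['image'],b['image']]),cv2.COLOR_RGB2BGR),(800,300)))
for s in(a,b):print(s['mtx'],s['R'],s['t'])
E
```

```text
pics
{'time': 0.0, 'joint_positions': array([ 1.07089996e+00,  8.79466708e-02,  1.37224950e+00, -6.16458899e-07,
        1.68359533e+00, -1.03101341e-01]), 'qvel': array([ 0.00044326,  0.0016332 , -0.00021519,  0.00139106, -0.00049634,
       -0.00052669]), 'joint_torque': array([ 4.26548286e-04, -3.40188611e+01, -3.02423215e+01,  7.18165515e-02,
        3.32416082e-02, -1.62739916e-04]), 'tool_pos': array([0.21229558, 0.50678009, 0.20431115]), 'ee_rot': array([-3.13940542e+00, -2.25693137e-04,  2.74479731e+00]), 'wrist_force': array([-0.09994546,  0.08188483, -0.11917149]), 'wrist_torque': array([-0.0215208 ,  0.03412178,  0.00612858]), 'finger_force': 0.0, 'width': 0.09408536052237236}
[[467.81473289   0.         251.05634398]
 [  0.         467.81473289 188.58422764]
 [  0.           0.           1.        ]] [[ 0.43736174 -0.89908982 -0.01876731]
 [-0.49239412 -0.22195765 -0.84159541]
 [ 0.75250432  0.37732254 -0.53978232]] [-0.28492312  0.44655207  1.075867  ]
[[483.73136899   0.         249.72158771]
 [  0.         483.73136899 199.88712437]
 [  0.           0.           1.        ]] [[-0.02846566 -0.99923358 -0.02686912]
 [-0.99501544  0.03089503 -0.09481444]
 [ 0.0955719   0.02403624 -0.99513229]] [-0.01317385  0.57868253  1.49303697]
```

View pics/s1.png

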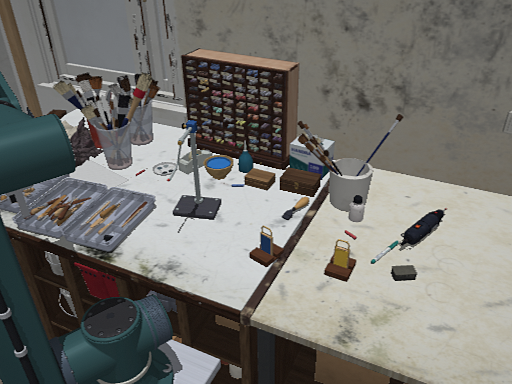

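View pics/t1.png

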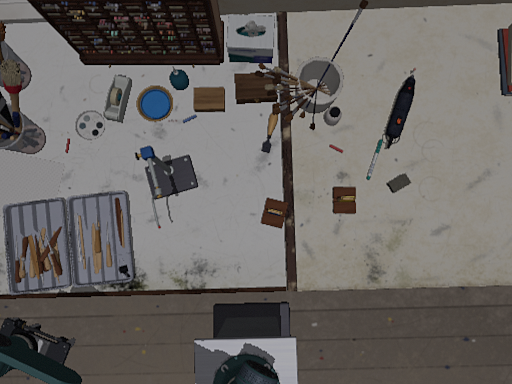

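The scene view shows the stand at about (195,170), the blue panel at (266,243) and the yellow one at (342,255). In the top view the base is at (175,175), the hook at about (160,215), the blue foot at (274,212) and the yellow foot at (344,200). Next I measure them.

```bash
python3 - <<'E'
from h import *
a=snap('scene');b=snap('top')
for n,s in(('scene',a),('top',b)):
    P=pts(s,np.ones(s['z_map'].shape,bool)); 
    z=s['z_map'];v,u=np.nonzero(z>0);H=hsv(s)[v,u]
    for c,lo,hi in(('blue',100,125),('yellow',20,32)):
        m=(H[:,0]>=lo)&(H[:,0]<=hi)&(H[:,1]>130)&(H[:,2]>60)&(P[:,2]>.02)&(P[:,2]<.12)&(P[:,0]<.62)&(P[:,0]>.3)&(P[:,1]<.15)&(P[:,1]>-.4)
        if m.sum()>5: print(n,c,m.sum(),P[m].mean(0),P[m].min(0),P[m].max(0))
    # base top
    m=(P[:,2]>.012)&(P[:,2]<.024)&(H[:,2]<110)&(P[:,0]>.4)&(P[:,0]<.75)&(P[:,1]>0.08)&(P[:,1]<.32)
    r=cv2.minAreaRect(P[m][:,:2].astype(np.float32)*1000);print(n,'base',m.sum(),r)
    for lab,(x0,x1,y0,y1) in {'blueft':(.35,.6,-.1,.1),'yelft':(.35,.6,-.3,-.1)}.items():
        m=(P[:,2]>.017)&(P[:,2]<.027)&(P[:,0]>x0)&(P[:,0]<x1)&(P[:,1]>y0)&(P[:,1]<y1)
        if m.sum()>10: print(n,lab,m.sum(),cv2.minAreaRect(P[m][:,:2].astype(np.float32)*1000))
    m=(P[:,2]>.19)&(P[:,2]<.36)&(P[:,0]>.38)&(P[:,0]<.75)&(P[:,1]>0.05)&(P[:,1]<.35)
    Q=P[m]; 
    for zz in np.arange(.19,.35,.02):
        k=(Q[:,2]>=zz)&(Q[:,2]<zz+.02)
        if k.sum(): print(n,round(zz,2),k.sum(),Q[k].mean(0).round(3),Q[k].min(0).round(3),Q[k].max(0).round(3))
    x0,y0=(150,100) if n=='scene' else (120,120)
    cv2.imwrite(f'pics/{n}2.png',cv2.resize(cv2.cvtColor(s['image'],cv2.COLOR_RGB2BGR)[y0:y0+150,x0:x0+180],None,fx=4,fy=4,interpolation=cv2.INTER_CUBIC)[:600])
print(robot.get_obs()['time'])
E
```

```text
scene blue 126 [ 0.53394897 -0.10552557  0.04824657] [ 0.5248096  -0.12231464  0.02001331] [ 0.54224434 -0.08844817  0.07711984]
scene yellow 225 [ 0.56591377 -0.32486809  0.0537536 ] [ 0.5315442  -0.34942902  0.02021677] [ 0.57174125 -0.09311717  0.11417045]
scene base 714 ((660.636474609375, 214.93069458007812), (115.45519256591797, 151.3138427734375), 14.254770278930664)
scene blueft 89 ((524.281982421875, -87.70773315429688), (38.772193908691406, 50.82135009765625), 69.7703628540039)
scene yelft 220 ((540.0765991210938, -200.68099975585938), (94.95787048339844, 206.35379028320312), 6.905509948730469)
scene 0.19 32 [0.679 0.219 0.2  ] [0.671 0.209 0.19 ] [0.691 0.231 0.21 ]
scene 0.21 49 [0.608 0.222 0.223] [0.489 0.211 0.21 ] [0.685 0.231 0.23 ]
scene 0.23 50 [0.626 0.222 0.239] [0.489 0.209 0.23 ] [0.689 0.236 0.25 ]
scene 0.25 39 [0.646 0.219 0.259] [0.569 0.212 0.25 ] [0.688 0.229 0.269]
scene 0.27 48 [0.649 0.216 0.279] [0.566 0.206 0.27 ] [0.69  0.227 0.29 ]
scene 0.29 55 [0.655 0.213 0.303] [0.567 0.187 0.291] [0.702 0.252 0.31 ]
scene 0.31 172 [0.645 0.212 0.319] [0.563 0.
[... 389 characters left out ...]
56)
top yelft 245 ((474.04412841796875, -207.49749755859375), (230.72019958496094, 207.5871124267578), 5.606123924255371)
top 0.19 11 [0.678 0.221 0.198] [0.674 0.217 0.19 ] [0.684 0.227 0.205]
top 0.21 74 [0.554 0.224 0.222] [0.492 0.212 0.213] [0.685 0.233 0.23 ]
top 0.23 23 [0.633 0.223 0.24 ] [0.495 0.216 0.231] [0.687 0.232 0.25 ]
top 0.25 11 [0.64  0.22  0.259] [0.572 0.216 0.251] [0.683 0.223 0.269]
top 0.27 3 [0.576 0.215 0.276] [0.575 0.214 0.275] [0.578 0.216 0.276]
top 0.29 32 [0.647 0.213 0.306] [0.566 0.191 0.295] [0.696 0.253 0.31 ]
top 0.31 361 [0.647 0.218 0.319] [0.567 0.19  0.31 ] [0.699 0.256 0.33 ]
top 0.33 4 [0.684 0.223 0.331] [0.68  0.218 0.33 ] [0.693 0.226 0.332]
0.2
```

View pics/scene2.png

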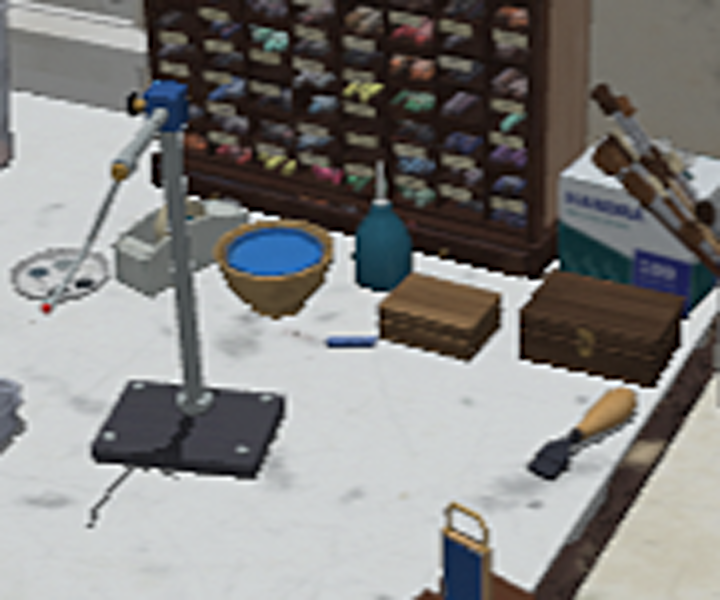

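View pics/top2.png

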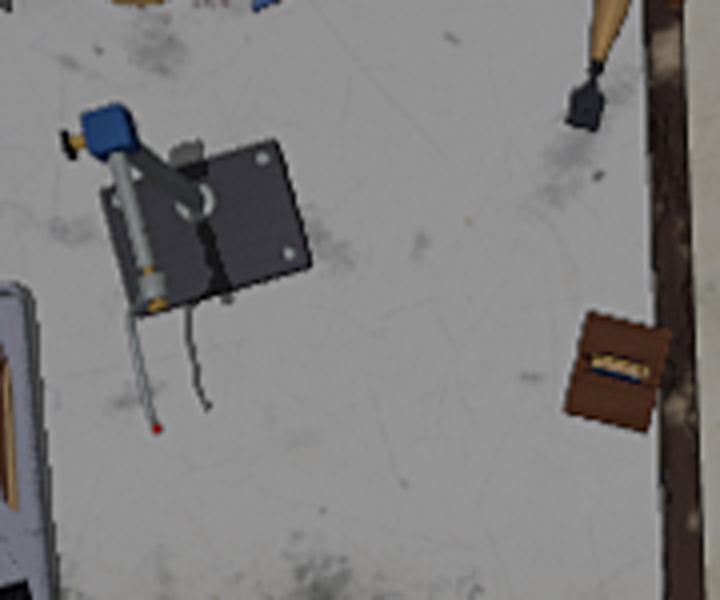

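The base rectangle gives a stand yaw of about +0.26 rad and puts the pin near (0.580, 0.197). To get phase and centre, I track the red ball over about one period.

```bash
cat >> h.py <<'E'
PIN=np.array([.580,.197,.310]);YAW=.257
X=np.array([np.cos(YAW),np.sin(YAW),0]);Y=np.array([-np.sin(YAW),np.cos(YAW),0])
def ball(s):
    h=hsv(s);m=(((h[:,:,0]<8)|(h[:,:,0]>172))&(h[:,:,1]>140)&(h[:,:,2]>90)).astype(np.uint8)
    n,l,st,c=cv2.connectedComponentsWithStats(m)
    best=None
    for i in range(1,n):
        if st[i,4]<2: continue
        u,v=c[i]; R=s['R'];C=-R.T@np.array(s['t']); d=R.T@np.linalg.inv(s['mtx'])@np.array([u,v,1])
        p0=PIN-.08*X; k=((p0-C)@X)/(d@X); p=C+k*d; q=p-PIN
        r=np.hypot(q@Y,q[2])
        if best is None or abs(r-.095)<abs(best[2]-.095): best=(np.arctan2(q@Y,-q[2]),q@Y,r,p)
    return best
E
python3 - <<'E'
from h import *
from scipy.optimize import least_squares
T=[];A=[]
for i in range(16):
    t=robot.get_obs()['time'];s=snap('scene' if i%4 else 'top');b=ball(s)
    if i%4==0: print('top',b)
    if b and abs(b[2]-.095)<.02: T.append(t);A.append(b[0]); print(round(t,3),round(b[0],3),round(b[2],4))
T=np.array(T);A=np.array(A)
f=lambda p:p[0]*np.sin(2*np.pi/p[1]*T+p[2])+p[3]-A
r=min((least_squares(f,[.45,.6,ph,0]) for ph in(0,1.5,3,4.5)),key=lambda r:r.cost);print(r.x,r.cost)
s=snap('top');P=pts(s);m=(P[:,2]>.305)&(P[:,2]<.325)&(P[:,0]>.555)&(P[:,0]<.665)&(abs(P[:,1]-.21)<.05)
Q=P[m];print(np.polyfit(Q[:,0]-.58,Q[:,1],1),m.sum(),robot.get_obs()['time'])
E
```

```text
top (np.float64(0.26513250788833487), np.float64(0.02375902027749283), np.float64(0.09067042760526066), array([0.49658838, 0.19964428, 0.2224978 ]))
0.2 0.265 0.0907
0.25 -0.008 0.0941
0.3 -0.255 0.0936
0.35 -0.435 0.0942
top (np.float64(-0.45822690704670815), np.float64(-0.04182019727328483), np.float64(0.09453912471813784), array([0.51325732, 0.13621889, 0.2252137 ]))
0.4 -0.458 0.0945
0.45 -0.435 0.0942
0.5 -0.255 0.0936
0.55 -0.008 0.0941
top (np.float64(0.2782689336719574), np.float64(0.022087744185193017), np.float64(0.08040924957865152), array([0.49701318, 0.1980279 , 0.2326839 ]))
0.6 0.278 0.0804
0.65 0.406 0.0911
0.7 0.471 0.0913
0.75 0.399 0.0914
top (np.float64(0.25117439750611087), np.float64(0.01924549058721006), np.float64(0.07743365556102308), array([0.49773563, 0.19527899, 0.23499612]))
0.8 0.251 0.0774
0.85 -0.015 0.0929
0.9 -0.255 0.0936
0.95 -0.435 0.0942
[ 0.48634292  0.59717289  0.50272656 -0.0032055 ] 0.0020960002916611317
[0.26241996 0.19807711] 196 1.05
```

Amplitude is 0.486 rad, period 0.597 s, centred at 0. Boom fit: pin (0.580, 0.198), yaw 0.26. Next I hover above the hook's finger.

carry_out --steps '[[[-0.03,-0.01,-0.06],-0.5,-1],[[-0.08,-0.03,-0.06],-1,-1],[[-0.13,-0.055,-0.06],-1.5,-1],[[-0.18,-0.08,-0.06],-2,-1],[[-0.23,-0.105,-0.06],-2.5,-1],[[-0.28,-0.13,-0.06],-3,-1],[[-0.33,-0.15,-0.06],-3.5,-1],[[-0.37,-0.17,-0.06],-3.75,-1],[[-0.404,-0.185,-0.06],-3.75,-1],[[-0.404,-0.185,-0.06],-3.75,-1]]'

```text
time: 2.3
tool_pos: [0.5149, 0.1786, 0.2648]
ee_rot: [-3.141, -0.001, -2.888]
wrist_force: [-0.6, 0.2, 0.4]
width: 0.0942
finger_force: 0.0
```

```bash
sed -i 's/PIN=np.array(\[.580,.197/PIN=np.array([.580,.198/' h.py; python3 - <<'E'
from h import *
o=robot.get_obs();p=o['tool_pos'];q=p-PIN;print(o['time'],p,o['ee_rot'],'stand',q@X,q@Y,p[2],'yaw err',(o['ee_rot'][2]-np.pi-YAW+np.pi)%(2*np.pi)-np.pi,o['wrist_force'])
for i in range(9):
    t=robot.get_obs()['time'];b=ball(snap('scene'));print(round(t,3),b and (round(b[0],3),round(b[2],3)))
snap('wrist','w1.png')
E
```

```text
2.3 [0.51487544 0.17862004 0.26478592] [-3.14139440e+00 -1.03732120e-03 -2.88785591e+00] stand -0.06791167032884628 -0.002190087352597906 0.26478591643394417 yaw err -0.0032632547464679362 [-0.59316068  0.23176978  0.42651062]
2.3 (np.float64(-0.22), np.float64(0.095))
2.35 (np.float64(0.01), np.float64(0.093))
2.4 (np.float64(0.246), np.float64(0.093))
2.45 (np.float64(0.389), np.float64(0.091))
2.5 (np.float64(0.435), np.float64(0.094))
2.55 (np.float64(0.355), np.float64(0.093))
2.6 (np.float64(0.179), np.float64(0.093))
2.65 (np.float64(-0.051), np.float64(0.094))
2.7 (np.float64(-0.296), np.float64(0.093))
```

View pics/w1.png

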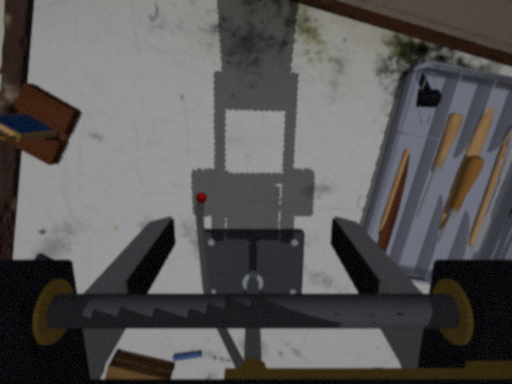

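The wrist view shows the ball at (201,198) with the fingers on either side. The hook is now at an extreme, so I descend while it passes the centre, close to about 9 mm, and open later.

carry_out --steps '[[[0,0.002,0.062],0,-1],[[0,0.002,0.07],0,-0.4],[[0,0.002,0.07],0,0],[[0,0.002,0.07],0,0.3],[[0,0.002,0.07],0,0.5],[[0,0.002,0.07],0,0.65],[[0,0.002,0.07],0,0.75],[[0,0.002,0.07],0,0.8],[[0,0.002,0.07],0,0.8],[[0,0.002,0.07],0,0.8]]'

```text
time: 4.05
tool_pos: [0.5131, 0.1824, 0.1954]
ee_rot: [3.142, -0.0, -2.884]
wrist_force: [0.4, 0.3, 0.2]
width: 0.01
finger_force: 0.3
```

```bash
python3 - <<'E'
from h import *
o=robot.get_obs();p=o['tool_pos'];q=p-PIN;print(o['time'],p,'stand',q@X,q@Y,p[2],o['width'],o['finger_force'],o['wrist_force'])
for i in range(4):
    t=robot.get_obs()['time'];b=ball(snap('scene'));print(round(t,3),b and (round(b[0],3),round(b[2],3)))
E
```

```text
4.05 [0.51311911 0.18240533 0.19535972] stand -0.06864817106208083 0.00191730648084683 0.19535972235583976 0.010012980383053724 0.27648836374282837 [0.37871464 0.3178079  0.21644269]
4.05 (np.float64(0.01), np.float64(0.093))
4.1 (np.float64(0.983), np.float64(0.131))
4.15 (np.float64(-0.017), np.float64(0.094))
4.2 (np.float64(0.983), np.float64(0.131))
```

carry_out --steps '[[[0,0,0],0,0.83],[[0,0,0],0,0.83],[[0,0,0],0,0.83],[[0,0,0],0,0.83],[[0,0,0],0,0.6],[[0,0,0],0,0],[[0,0,0],0,-1],[[0,0,0],0,-1],[[0,0,0],0,-1]]'

```text
time: 5.38
tool_pos: [0.5132, 0.1825, 0.1955]
ee_rot: [3.141, 0.0, -2.884]
wrist_force: [0.2, 0.8, 0.2]
width: 0.0544
finger_force: 0.0
```

```bash
python3 - <<'E'
from h import *
o=robot.get_obs();print(o['time'],o['tool_pos'],o['width'],o['finger_force'])
for i in range(7):
    t=robot.get_obs()['time'];b=ball(snap('scene'));print(round(t,3),b and (round(b[0],3),round(b[2],3)))
E
```

```text
5.375 [0.5131751  0.18245947 0.19549106] 0.054420050345787896 0.0
5.375 (np.float64(0.983), np.float64(0.131))
5.425 (np.float64(0.983), np.float64(0.131))
5.475 (np.float64(0.983), np.float64(0.131))
5.525 (np.float64(0.983), np.float64(0.131))
5.575 (np.float64(0.983), np.float64(0.131))
5.625 (np.float64(0.983), np.float64(0.131))
5.675 (np.float64(0.983), np.float64(0.131))
```

carry_out --steps '[[[0,0,0],0,-1],[[0,0,0],0,-1],[[0,0,-0.02],0,-1],[[0,0,-0.05],0,-1],[[0,0,-0.09],0,-1],[[0,0,-0.12],0,-1],[[0,0,-0.12],0,-1]]'

```text
time: 6.6
tool_pos: [0.5142, 0.1827, 0.3186]
ee_rot: [-3.142, 0.006, -2.884]
wrist_force: [0.2, 0.7, 0.1]
width: 0.0942
finger_force: 0.0
```

```bash
python3 - <<'E'
from h import *
o=robot.get_obs();print(o['time'],o['tool_pos'],o['width'],o['finger_force'])
for i in range(13):
    t=robot.get_obs()['time'];b=ball(snap('scene' if i<12 else 'top'));print(round(t,3),b and (round(b[0],3),round(b[2],3),b[3].round(4)))
E
```

```text
6.6 [0.51418697 0.18271345 0.31856472] 0.09421222404880016 0.0
6.6 (np.float64(-0.017), np.float64(0.094), array([0.503 , 0.1761, 0.2157]))
6.65 (np.float64(-0.017), np.float64(0.094), array([0.503 , 0.1761, 0.2157]))
6.7 (np.float64(-0.024), np.float64(0.093), array([0.5032, 0.1755, 0.2169]))
6.75 (np.float64(-0.024), np.float64(0.093), array([0.5032, 0.1755, 0.2169]))
6.8 (np.float64(-0.024), np.float64(0.093), array([0.5032, 0.1755, 0.2169]))
6.85 (np.float64(-0.024), np.float64(0.093), array([0.5032, 0.1755, 0.2169]))
6.9 (np.float64(-0.024), np.float64(0.093), array([0.5032, 0.1755, 0.2169]))
6.95 (np.float64(-0.024), np.float64(0.093), array([0.5032, 0.1755, 0.2169]))
7.0 (np.float64(-0.024), np.float64(0.093), array([0.5032, 0.1755, 0.2169]))
7.05 (np.float64(-0.024), np.float64(0.093), array([0.5032, 0.1755, 0.2169]))
7.1 (np.float64(-0.017), np.float64(0.094), array([0.503 , 0.1761, 0.2157]))
7.15 (np.float64(-0.017), np.float64(0.094), array([0.503 , 0.1761, 0.2157]))
7.2 (np.float64(0.008), np.float64(0.089), array([0.5024, 0.1784, 0.2206]))
```

The hook is at rest (ball at (0.503, 0.177, 0.215), angle about 0). Moving over the blue panel.

carry_out --steps '[[[0.0,-0.03,0],0,-1],[[0.01,-0.09,0],0.6,-1],[[0.02,-0.15,0],1.4,-1],[[0.03,-0.2,0.02],2.2,-1],[[0.04,-0.25,0.06],3,-1],[[0.047,-0.28,0.1],3.1,-1],[[0.047,-0.28,0.1],3.1,-1],[[0.047,-0.28,0.1],3.1,-1]]'

```text
time: 8.25
tool_pos: [0.5396, -0.0998, 0.2168]
ee_rot: [3.141, 0.002, 2.859]
wrist_force: [-0.1, -0.3, 0.2]
width: 0.094
finger_force: 0.0
```

```bash
python3 - <<'E'
from h import *
o=robot.get_obs();print(o['time'],o['tool_pos'],o['ee_rot'])
s=snap('wrist','w2.png');h=hsv(s);z=s['z_map'];P=pts(s);v,u=np.nonzero(z>0);H=h[v,u]
near=(abs(P[:,0]-.54)<.08)&(abs(P[:,1]+.1)<.08)
m=near&(H[:,0]>100)&(H[:,0]<125)&(H[:,1]>120)&(P[:,2]>.02)&(P[:,2]<.09)
print('face',m.sum(),P[m].mean(0),P[m].min(0),P[m].max(0))
Q=P[m]; c=np.cov(Q[:,:2].T);w,V=np.linalg.eigh(c);print('y axis',V[:,1]*np.sign(V[1,1]))
for lo,hi in((.066,.088),(.098,.122)):
    m=near&(P[:,2]>lo)&(P[:,2]<hi)
    if m.sum()>5: print(lo,m.sum(),P[m].mean(0),cv2.minAreaRect(P[m][:,:2].astype(np.float32)*1000))
m=near&(P[:,2]>.016)&(P[:,2]<.028);print('foot',m.sum(),cv2.minAreaRect(P[m][:,:2].astype(np.float32)*1000))
E
```

```text
8.25 [ 0.53959896 -0.09978724  0.21681612] [3.14079632e+00 1.67306841e-03 2.85865974e+00]
face 314 [ 0.53398061 -0.10287868  0.0519334 ] [ 0.52908089 -0.11953909  0.02296079] [ 0.53885032 -0.08606552  0.07718862]
y axis [0.2781379  0.96054115]
0.066 487 [ 0.53721196 -0.10378247  0.07975524] ((538.4304809570312, -104.25274658203125), (43.64382553100586, 9.94528579711914), 73.7452392578125)
0.098 175 [ 0.538501   -0.10417737  0.10786185] ((538.843017578125, -104.02790069580078), (39.13486099243164, 3.9640612602233887), 73.583251953125)
foot 2863 ((538.4130249023438, -104.38063049316406), (70.02925872802734, 83.19981384277344), 73.78228759765625)
```

View pics/w2.png

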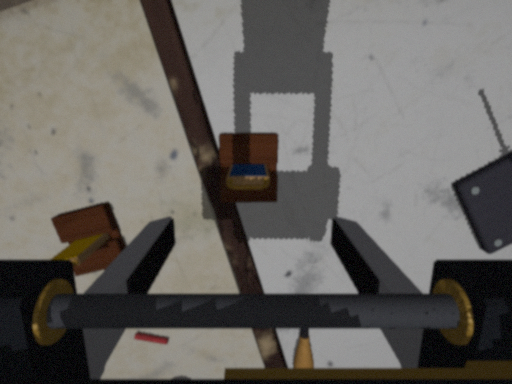

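Blue panel at (0.5386, -0.104), with its y axis matching the tool's. All views agree. In the wrist view it is at (248,172). I descend and grasp.

carry_out --steps '[[[0,-0.0045,0.04],0,-1],[[0,-0.0045,0.09],0,-1],[[0,-0.0045,0.14],0,-1],[[0,-0.0045,0.174],0,-1],[[0,-0.0045,0.174],0,-0.3],[[0,-0.0045,0.174],0,0],[[0,-0.0045,0.174],0,0.3],[[0,-0.0045,0.174],0,0.5],[[0,-0.0045,0.174],0,0.5],[[0,-0.0045,0.174],0,0.5]]'

```text
time: 9.55
tool_pos: [0.5381, -0.1047, 0.042]
ee_rot: [3.141, 0.001, 2.858]
wrist_force: [-0.8, 0.5, 2.2]
width: 0.0438
finger_force: 30.0
```

carry_out --steps '[[[0,0,-0.02],0,0.5],[[0,0,-0.07],0,0.5],[[0.01,0,-0.118],0,0.5],[[0.05,0.03,-0.118],-0.4,0.5],[[0.08,0.07,-0.118],-1,0.5],[[0.11,0.11,-0.118],-1.7,0.5],[[0.135,0.15,-0.118],-2.3,0.5],[[0.155,0.19,-0.118],-2.8,0.5],[[0.173,0.2255,-0.118],-3.1,0.5],[[0.173,0.2255,-0.118],-3.1,0.5]]'

```text
time: 10.8
tool_pos: [0.4338, 0.1622, 0.159]
ee_rot: [3.141, -0.001, -2.88]
wrist_force: [-0.0, -0.5, -1.2]
width: 0.0436
finger_force: 30.0
```

```bash
python3 - <<'E'
from h import *
o=robot.get_obs();p=o['tool_pos'];q=p-PIN;print(o['time'],p,o['ee_rot'],o['width'],o['finger_force'],'stand',q@X,q@Y)
for n in('scene','top','wrist'):
    s=snap(n,n+'3.png');b=ball(s);print(n,b and (b[0],b[2],b[3]))
    P=pts(s);Q=P-PIN;sx=Q@X;sy=Q@Y;z=P[:,2]
    m=(abs(sx+.15)<.03)&(abs(sy)<.023)&(z>.205)&(z<.24)
    if m.sum()>3: print('loop',m.sum(),sx[m].mean(),sy[m].min(),sy[m].max(),z[m].max(),np.percentile(z[m],90))
    v,u=np.nonzero(s['z_map']>0);H=hsv(s)[v,u]
    m=(H[:,0]>100)&(H[:,0]<125)&(H[:,1]>120)&(abs(sx+.15)<.04)&(abs(sy)<.04)&(z<.22)&(z>.1)
    if m.sum()>3: print('blue',m.sum(),sx[m].mean(),sy[m].min(),sy[m].max(),z[m].min(),z[m].max())
    m=(abs(sx+.075)<.012)&(abs(sy)<.03)&(z>.19)&(z<.24)
    if m.sum()>1: print('tip',m.sum(),sx[m].min(),sy[m].mean(),z[m].mean())
E
```

```text
10.8 [0.43377498 0.1621953  0.15904476] [ 3.14103025e+00 -8.66488811e-04 -2.87969370e+00] 0.04359465379082973 29.998370110988617 stand -0.15052338424534292 0.002538747870346844
scene (np.float64(-1.8192024079961757), np.float64(0.18646806466085708), array([0.54856914, 0.00285727, 0.3558449 ]))
loop 63 -0.15315698179137827 -0.022745796701212385 0.022943251615892637 0.23914663544750714 0.22941295145012233
blue 205 -0.15617672778664285 -0.018731041703428195 0.021813005406170323 0.12858452419440916 0.21961019599072093
top (np.float64(-2.336368935048953), np.float64(0.5447612990067378), array([ 0.60246057, -0.20219988,  0.68749232]))
tip 16 -0.08098779748083373 -0.0004261120158915345 0.21501302554003787
wrist None
loop 1618 -0.15174924244628882 -0.022999732771550138 0.022997174871469565 0.23981955144589234 0.2271974500255399
blue 2663 -0.15436256412322177 -0.022182832258053183 0.023061169784401914 0.13292212048508706 0.21989098255691633
```

View pics/wrist3.png

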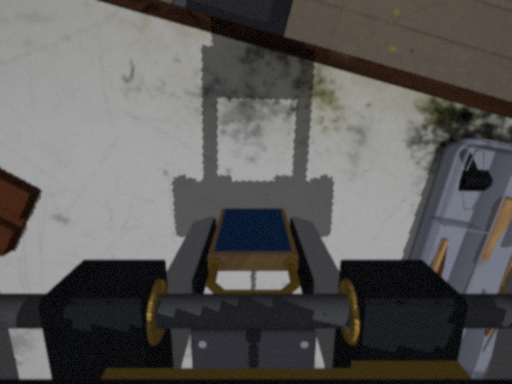

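The wrist view shows the panel held upright with its loop at (255,265), level and clear. The tip measures (-81, 0, 215 mm) in the stand frame, so the opening is aligned. I thread it on slowly.

carry_out --steps '[[[-0.02,-0.0025,-0.001],0,0.5],[[-0.04,-0.0025,-0.001],0,0.5],[[-0.055,-0.0025,-0.001],0,0.5],[[-0.065,-0.0025,-0.001],0,0.5],[[-0.075,-0.0025,-0.001],0,0.5],[[-0.085,-0.0025,-0.001],0,0.5],[[-0.089,-0.0025,-0.001],0,0.5],[[-0.089,-0.0025,-0.001],0,0.5]]'

```text
time: 11.95
tool_pos: [0.5215, 0.1806, 0.1604]
ee_rot: [3.142, -0.0, -2.884]
wrist_force: [-0.1, -0.0, -1.0]
width: 0.0435
finger_force: 30.0
```

```bash
python3 - <<'E'
from h import *
o=robot.get_obs();p=o['tool_pos'];q=p-PIN;print(o['time'],p,o['ee_rot'],o['wrist_force'],'stand',q@X,q@Y)
s=snap('scene');i=cv2.cvtColor(s['image'],cv2.COLOR_RGB2BGR)[120:220,110:250]
cv2.imwrite('pics/s4.png',cv2.resize(i,None,fx=5,fy=5,interpolation=cv2.INTER_CUBIC))
E
```

```text
11.95 [0.52151585 0.18063685 0.16038557] [ 3.14152478e+00 -3.15968024e-04 -2.88377063e+00] [-0.10355969 -0.03171818 -0.97590382] stand -0.06097671634438961 -0.0019273785946861965
```

View pics/s4.png

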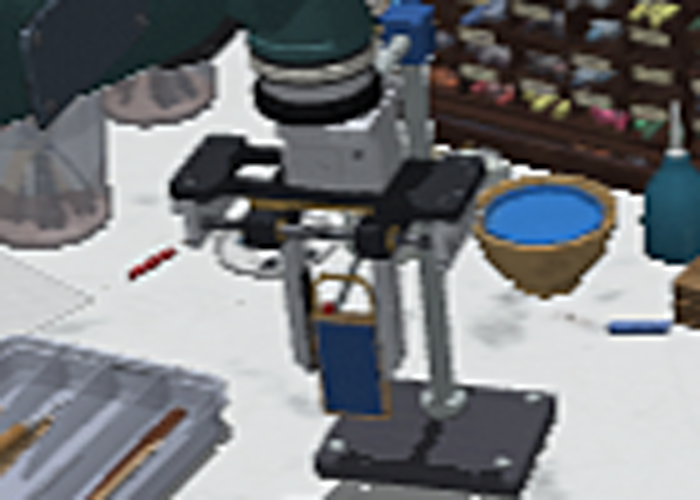

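The crop shows the wire passing through the loop, with the red ball in front of it at (328,310). I lower it.

carry_out --steps '[[[0,0.002,0.003],0,0.5],[[0,0.002,0.006],0,0.5],[[0,0.002,0.009],0,0.5],[[0,0.002,0.011],0,0.5],[[0,0.002,0.012],0,0.5],[[0,0.002,0.012],0,0.5]]'

```text
time: 12.75
tool_pos: [0.521, 0.1825, 0.1485]
ee_rot: [3.142, -0.0, -2.884]
wrist_force: [-0.5, 0.1, -1.6]
width: 0.0437
finger_force: 30.0
```

carry_out --steps '[[[0,0,0.001],0,0.5],[[0,0,0.0015],0,0.5],[[0,0,0.0015],0,0.5],[[0,0,0.0015],0,0.5]]'

```text
time: 13.25
tool_pos: [0.521, 0.1825, 0.147]
ee_rot: [3.142, 0.0, -2.884]
wrist_force: [-0.2, -0.6, -1.0]
width: 0.0437
finger_force: 30.0
```

carry_out --steps '[[[0,0,0.0005],0,0.5],[[0,0,0.001],0,0.5],[[0,0,0.001],0,0.5],[[0,0,0.001],0,0.5]]'

```text
time: 13.75
tool_pos: [0.5211, 0.1825, 0.1465]
ee_rot: [3.142, 0.001, -2.884]
wrist_force: [-0.7, 0.0, 1.1]
width: 0.0441
finger_force: 30.0
```

The loop bears on the hook, since the vertical force has turned upward. Releasing gently.

carry_out --steps '[[[0,0,0.0005],0,0.05],[[0,0,0.0005],0,0.0],[[0,0,0.0005],0,-0.1],[[0,0,0.0005],0,-0.3],[[0,0,0.0005],0,-0.6],[[0,0,0.0005],0,-1],[[0,0,0.0005],0,-1],[[0,0,0.0005],0,-1],[[0,0,0.0005],0,-1],[[0,0,0.0005],0,-1]]'

```text
time: 15.0
tool_pos: [0.521, 0.1825, 0.1455]
ee_rot: [3.142, 0.0, -2.884]
wrist_force: [-0.3, -0.0, -1.0]
width: 0.094
finger_force: 0.0
```

```bash
cat >> h.py <<'E'
def blue(s):
    P=pts(s);Q=P-PIN;sx=Q@X;sy=Q@Y;z=P[:,2];v,u=np.nonzero(s['z_map']>0);H=hsv(s)[v,u]
    m=(H[:,0]>100)&(H[:,0]<125)&(H[:,1]>120)&(abs(sx+.065)<.05)&(abs(sy)<.06)&(z<.22)&(z>.09)
    return (m.sum(),sx[m].mean().round(4),sy[m].mean().round(4),z[m].min().round(3),z[m].max().round(3)) if m.sum() else None
E
python3 - <<'E'
from h import *
o=robot.get_obs();print(o['width'],o['finger_force'],o['wrist_force'])
for i in range(8): print(blue(snap('scene')))
E
```

```text
0.09401208797068276 0.0 [-0.26741046 -0.04778962 -0.96506539]
(np.int64(180), np.float64(-0.0665), np.float64(-0.0006), np.float64(0.116), np.float64(0.183))
(np.int64(177), np.float64(-0.0663), np.float64(-0.0005), np.float64(0.118), np.float64(0.182))
(np.int64(179), np.float64(-0.0666), np.float64(-0.0005), np.float64(0.118), np.float64(0.183))
(np.int64(179), np.float64(-0.0664), np.float64(-0.0004), np.float64(0.115), np.float64(0.185))
(np.int64(177), np.float64(-0.0662), np.float64(-0.0007), np.float64(0.117), np.float64(0.183))
(np.int64(177), np.float64(-0.0666), np.float64(-0.0011), np.float64(0.118), np.float64(0.184))
(np.int64(175), np.float64(-0.0662), np.float64(-0.0013), np.float64(0.116), np.float64(0.184))
(np.int64(177), np.float64(-0.0664), np.float64(-0.0016), np.float64(0.117), np.float64(0.184))
```

It hangs still. I retreat straight back, away from the stand.

carry_out --steps '[[[0.01,0,0],0,-1],[[0.03,0,0],0,-1],[[0.06,0,0],0,-1],[[0.1,0,0],0,-1],[[0.14,0,0],0,-1],[[0.16,0,0],0,-1],[[0.16,0,0],0,-1],[[0.16,0,0],0,-1]]'

```text
time: 16.4
tool_pos: [0.3667, 0.1418, 0.1457]
ee_rot: [-3.142, 0.001, -2.884]
wrist_force: [0.2, -0.1, 0.7]
width: 0.094
finger_force: 0.0
```

```bash
python3 - <<'E'
from h import *
print(robot.get_obs()['tool_pos'])
for i in range(12): s=snap('scene','s5.png');print(blue(s))
i=cv2.cvtColor(s['image'],cv2.COLOR_RGB2BGR)[110:280,110:370]
cv2.imwrite('pics/s5.png',cv2.resize(i,None,fx=3,fy=3,interpolation=cv2.INTER_CUBIC))
E
```

```text
[0.36674677 0.14179691 0.14570746]
None
None
None
None
None
None
None
None
None
None
(np.int64(1), np.float64(-0.0632), np.float64(-0.0169), np.float64(0.12), np.float64(0.12))
(np.int64(2), np.float64(-0.0664), np.float64(-0.018), np.float64(0.119), np.float64(0.121))
```

View pics/s5.png

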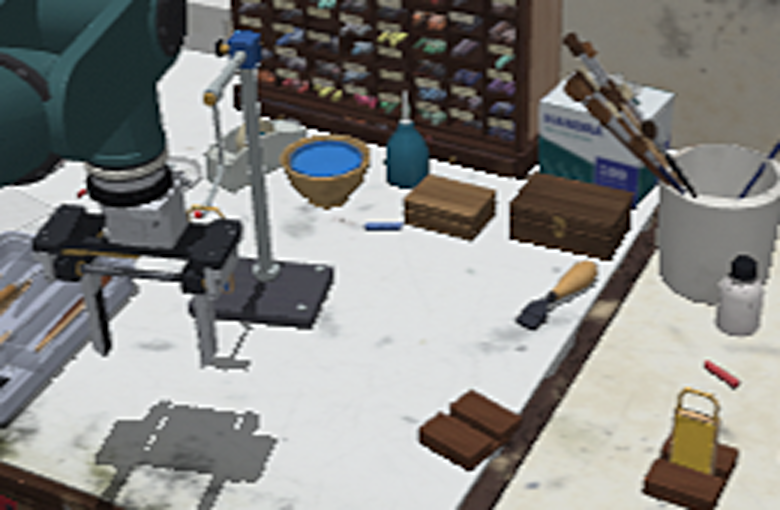

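The loop is still on the hook at (205,210), with the panel hidden behind the gripper, and yellow is untouched. I check the swing from the top camera.

```bash
python3 - <<'E'
from h import *
for i in range(8):
    t=robot.get_obs()['time'];s=snap('top');P=pts(s);Q=P-PIN;sx=Q@X;sy=Q@Y
    m=(abs(sx+.062)<.03)&(abs(sy)<.05)&(P[:,2]>.16)&(P[:,2]<.195)
    k=(abs(sx+.062)<.02)&(abs(sy)<.05)&(P[:,2]>.198)&(P[:,2]<.225)
    b=ball(s);print(round(t,2),m.sum(),sx[m].mean().round(4),sy[m].mean().round(4),P[m,2].mean().round(4),'bar',k.sum(),sx[k].mean().round(4),sy[k].mean().round(4),b and b[0].round(3))
E
```

```text
17.0 45 -0.064 -0.0047 0.1814 bar 50 -0.062 -0.0003 -0.024
17.05 42 -0.0639 -0.0039 0.181 bar 48 -0.0622 0.0 -0.024
17.1 45 -0.0639 -0.0048 0.181 bar 49 -0.062 0.0004 -0.024
17.15 45 -0.0639 -0.0039 0.1812 bar 50 -0.0617 -0.0004 -0.021
17.2 43 -0.064 -0.0032 0.1819 bar 49 -0.0613 -0.0001 -0.024
17.25 43 -0.0639 -0.0036 0.1809 bar 47 -0.0614 0.0002 -0.024
17.3 42 -0.064 -0.0027 0.1821 bar 48 -0.0615 0.0 -0.024
17.35 43 -0.064 -0.0022 0.1827 bar 49 -0.062 0.0001 -0.024
```

```bash
python3 -c "
from bench import robot
print(robot.close_job())"
```

```text
the job is handed in; nothing more can be done
None
```

I stilled the hook and hung the blue panel on it by its loop. Before hand-in it measured practically still with the gripper clear; yellow was never touched. The job is handed in, but no verdict came back.

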